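# Slide a bottle tray over the step into the counter display stand

## Robot

A 6-joint arm with a two-finger parallel gripper is mounted at the origin on the work surface. World frame = base frame: x ahead of the robot, y to its left, z up, the work surface at z = 0. Lengths are in mm, angles in rad, forces in N, time in s.
With the tool pointing down it reaches from about 375 to 825 mm from the base axis. Payload 5.5 kg.
Tool frame: the origin (TCP) lies at the very end of the fingers, on their centre line; the grasp point (between the pads) lies 19 mm behind it; z points along the fingers, y is the line along which they close (so a half turn about z gives the same grasp; the last joint's range is limited). The gripper opens to 85 mm and grips with 20 to 120 N. Pads are 22 mm wide; open, the fingers measure 114 mm over their backs; the gripper's body (76 mm by 85 mm) begins 54 mm behind the grasp point. The pads swing forward as they close: fully open they stand 13 mm farther back than shut.
Start: joints at [1.288, 0.314, -0.047, 1.21, 0, 1.571], TCP at [167.424, 576.163, 231.299] pointing down, gripper open.
Joint ranges: [-2.67, 2.67], [-0.69, 1.73], [-1.03, 1.25], [-2.08, 2.16], [-1.42, 1.45], [-3.14, 3.14]. Speed limits (rad/s): [2.39, 2.39, 3.01, 3.14, 3.14, 3.14].

## Interface

Orientations are given as [roll, pitch, yaw] about the fixed x, y, z axes, in that order (R = Rz(yaw) Ry(pitch) Rx(roll)).
In Python, from station import manip gives the robot as it stands. The module is installed in compiled form; this text tells all that it offers. Calls block until the motion is done:
- manip.goto(position, orientation): joint-space move of the TCP to a pose.
- manip.move_straight(position, feed=150, attitude=None, contact_N=None): straight line of the TCP; attitude=None keeps the orientation; feed is the mean speed in mm/s. With contact_N (N) it stops when the force on the tool has changed by that much, and returns True; else False.
- manip.goto_joints(angles): joint-space move.
- manip.move_gripper(opening, grasp_force=None): finger opening in mm; grasp_force is the grip in N (None keeps the last); returns when the fingers have stopped.
- manip.dwell(seconds).
- manip.solve_ik(position, orientation): joint angles nearest the present ones, or None.
- manip.state(): the state.
- manip.get_image(name): name is "side" or "top"; returns the picture (420x560x3 uint8, red, green, blue); there is no depth.
- manip.get_calibration(name): a dict with "camera_matrix" (3x3 intrinsics, pixels), "camera_from_world" (4x4, takes a point from world to camera coordinates). Camera axes: x right, y up, looking along -z (the intrinsics and any distortion apply to the point x, -y, -z); pixel columns grow to the right and rows downward; lengths in mm; the calibration is good to about 2 mm. A picture is of the moment at which its call begins. get_calibration takes no time and is no camera call.
A pose or a line that the arm cannot do raises manip.IKError and nothing moves.
- manip.sign_off(): hands the job in; it is judged then, once.
Trained networks look in the newest picture that a camera, given by its name, has taken for a name from the list of things; names that differ only in an ending like _2 or _b are one class to them, and where a whole thing is asked for, a point or a joint stands for the part that bears it (a point fixed in the world has none). Each returns a list of dicts, best first, with "score" (0 to 1); they miss things now and then, are a little off and sometimes report something else, mostly with a low value. They report only what shows in the picture. A call takes as long as a camera call.
- manip.silhouettes(camera, target): "region" (420x560 bool, what is visible of it).
- manip.landmark_of(camera, target): "centre" ([x, y, z] in mm, in the coordinates of the camera as it stood for that picture, good to about 4 mm: a listed point, or the origin of a listed thing).
The state is a dict: "time": time; "joint_positions": joint angles; "joint_vel": joint speeds; "joint_torque": joint torques, N m; "eef_pos": TCP position; "eef_rot": TCP orientation; "wrist_force": force on the tool from outside, world axes, zero at the start; "moment": the same for the moment, N m; "finger_gap": finger opening in mm; "gripper_force": force on a finger pad.
Only numpy, scipy, OpenCV 4.12 (cv2) and the standard library are available. Lean on these libraries where they do the work, as an engineer would, in place of code of your own. Each camera call takes 0.05 s, during which the arm holds its last target. There are 200 camera calls.

## Task

Load the wooden tray of oil bottles into the low display stand on the counter by sliding it in, front end first: rest its front edge up on the stand's base while its back end is still down on the counter, then slide it on over the step without lifting it clear or tipping it steeply, and push it home against the depth stop, firmly enough to feel it butt but gently. Leave it flat on the stand, square against the stop, and let go; no bottle may fall, the tray must not jam or bump hard against the stand, and everything else stays where it is.

Things in the scene. Friction and masses are not known exactly. Their poses are not given: they have to be found in the camera images.
- tray: Open wooden bottle tray, 200 long (x) x 150 wide (y), 0.26 to 0.43 kg without the bottles. Origin: centre of its underside; +x to its front end, z up. Floor 6 thick; front wall 8 and side walls 6 thick, tops 45 above the underside. Six bottle cells with low dividers (tops 32 up) in the front half; the bay behind them, x -90 to -4 and 138 wide, is empty.
- tray_front (a point): Middle of the tray's front bottom edge (x=+100, z=0 in the tray).
- tray_rear (a point): Middle of the tray's back bottom edge (x=-100, z=0 in the tray), below the end board.
- tray_grip (a point): Middle of the top edge of the tray's olive-yellow back end board, which is 10 thick (tray x -100 to -90), 150 wide, top 70 above the tray's underside: the place to pinch the tray from above, fingers closing along the tray's x. The loaded tray (0.5 to 0.67 kg) is front-heavy: pinch it firmly if the front is to be raised from here.
- stand: Fixed counter display stand. Origin: middle of its entry edge, at counter level; +x is the way a tray slides in, z up. White base board 12 thick, 216 wide, from x=0 (a square edge with aluminium trim: the step) to x=262. Slim posts at x=124 and 250, y=+-99; red back panel at x=258.
- stand_edge (a point): Middle of the stand's entry edge, on the base's upper side (12 above the counter).
- stand_rails (a point): On the stand's base midway between its two aluminium guide rails (stand x=150). Rails run along stand x from 40 to 262, inner faces at y=+-79 (4 to spare on each side of the tray), tops 38 above the counter; flared mouths from x=5 (inner faces 92 from the middle) to x=42. On the base the loaded tray slides with a push of about 2 to 4 N.
- stand_shelf (a point): Middle of the front edge of the stand's clear glass shelf, on its upper side (stand x=114, 156 above the counter). The shelf is 6 thick and covers stand x 114 to 262, full width; jars and a tin stand on it. The loaded tray passes under it with about 40 to spare when flat on the base.
- depth_stop: Adjustable depth stop at the far end of the stand's base: a dark steel cross bar (geom stop_bar_c0, 10 thick), 150 wide, 36 tall, clamped in slots; it does not yield. The bar's setting differs each time and is not measured: this origin is only the middle of its range, on the base's upper side; the face that the tray's front butts against is up to 11 before or behind it along x (+x as the stand's).
- oil_1: Loose glass oil bottle standing in a cell of the tray, 34 diameter, 90 tall, 60 g, top about 96 above the tray's underside. Origin: centre of its underside; z up its axis.
- oil_2: As oil_1, green glass.
- oil_3: As oil_1.
- oil_4: As oil_1.
- jar_red: Bystander on the glass shelf: jar, 44 diameter, 60 tall. Origin: centre of its underside.
- jar_green: Bystander on the glass shelf: jar, 44 diameter, 60 tall. Origin: centre of its underside.
- tin_yellow: Bystander on the glass shelf: tin, 48 diameter, 55 tall. Origin: centre of its underside.
- mortar: Bystander on the counter: brass bowl, 90 diameter, 70 tall. Origin: centre of its underside.
- honey_jar: Bystander on the counter: amber jar, 70 diameter, 100 tall. Origin: centre of its underside.
- tea_tin: Bystander on the counter: olive tin, 72 diameter, 110 tall. Origin: centre of its underside.
- spice_bowl: Bystander on the counter: blue bowl, 100 diameter, 45 tall. Origin: centre of its underside.
- scoop: Bystander on the counter: wooden spoon, 180 long, lying along its x.

How it is judged (in metres and radians):
On the way, in this order (a step that is already met when the one before it is completed fails the run):
1. the tray's front edge rests on the stand's base while its back edge is still down on the counter (x of tray_front in the frame of stand above 0.008 m and height (world z) of tray_rear below 0.008 m and contact force between tray and stand above 0.3 N and x of tray_rear in the frame of stand below -0.03 m), for 0.1 s.
2. the whole tray is over the step and pressed against the depth stop with more than 2 N (contact force between tray and depth_stop above 2 N and x of tray_rear in the frame of stand above 0 m), for 0.15 s.
At the end, for the whole second after the job is handed in: The tray lies flat on the stand's base (tilt under 0.025 rad, height within 3 mm), midway between the rails within 8 mm, square within 0.03 rad, its front within 3 mm of the stop's bar (bar centre under 108 mm from the tray's centre), at rest, its four bottles upright (0.1 rad) in it (x of stop_bar_c0 in the frame of tray below 0.108 m and angle between the x axis of tray and the x axis of stand, either way round below 0.03 rad and angle between tray's own z axis and vertical below 0.025 rad and z of tray in the frame of stand between 0.009 and 0.015 m and y of tray in the frame of stand between -0.008 and 0.008 m and linear speed of tray below 0.01 m/s and angle between each of oil_1, oil_2, oil_3, oil_4's own z axis and vertical below 0.1 rad and horizontal distance between each of oil_1, oil_2, oil_3, oil_4 and tray below 0.1 m); the robot touches nothing.
It fails at once if the tray presses on the depth stop with over 20 N, or jams, bumps or bears on the whole stand (its weight included) with over 30 N, or the robot pushes the stand with over 25 N (contact force between tray and depth_stop above 20 N or contact force between tray and stand above 30 N or contact force between any of the arm, the fingers and stand above 25 N).
It fails at once if the tray is lifted clear: both its front and its back edge more than 22 mm above the counter (10 mm above the stand's base) (height (world z) of each of tray_front, tray_rear above 0.022 m).
It fails at once if the tray is tipped by more than 0.25 rad (angle between tray's own z axis and vertical above 0.25 rad).
It fails at once if a bottle in the tray topples (more than 0.5 rad) (angle between any of oil_1, oil_2, oil_3, oil_4's own z axis and vertical above 0.5 rad).
It fails at once if a jar, tin, bowl or spoon that is no part of the job is moved by more than 15 mm (distance of any of jar_red, jar_green, tin_yellow, mortar, honey_jar, tea_tin, spice_bowl, scoop from where it was at the start of the episode above 0.015 m).
It also fails if it takes over 72 s, if anything falls off the work surface, if the arm or the gripper's body presses on something with over 40 N, if the wrist force passes 120 N, or if a joint passes its speed limit or range.

## Working session

There is one attempt and no reset: what is moved stays moved. The work goes in short steps, each a Python script; the robot and the scene stay as the last script left them, time stands still between calls to the robot, and variables do not carry over. Pictures are saved under pics/ and viewed, at most 10 in all, crops included, and the job is handed in when it is done.

```bash
mkdir -p pics; cat > h.py <<'E'
import numpy as np, cv2
from station import manip
def lm(cam,t,n=1):
    C=np.linalg.inv(manip.get_calibration(cam)["camera_from_world"]); out=[]
    for d in manip.landmark_of(cam,t)[:n]:
        out.append((round(d["score"],2),(C@np.r_[d["centre"],1])[:3].round(1)))
    return out
def pic(cam,f):
    im=manip.get_image(cam); cv2.imwrite(f"pics/{f}.png",im[:,:,::-1]); return im
E
python3 - <<'E'
from h import *
for c in("top","side"):
    pic(c,c+"0")
    for t in["tray","tray_front","tray_rear","tray_grip","stand","stand_edge","stand_rails","stand_shelf","depth_stop"]: print(c,t,lm(c,t))
    for t in["oil_1","jar_red","mortar","honey_jar","tea_tin","spice_bowl","scoop"]: print(c,t,lm(c,t,4 if t=="oil_1" else 1))
    K=manip.get_calibration(c);print(K)
s=manip.state();print(s)
a=cv2.imread("pics/top0.png");b=cv2.imread("pics/side0.png")
E
```

```text
top tray [(0.63, array([512.5, 245.1,   5.1]))]
top tray_front [(0.59, array([523.1, 144.1,   5.8]))]
top tray_rear [(0.8, array([505.9, 348.1,   4.2]))]
top tray_grip [(0.62, array([506.7, 342.3,  69.4]))]
top stand [(0.57, array([574. ,  50.6,  -1. ]))]
top stand_edge [(0.97, array([569.2,  49.3,  14.1]))]
top stand_rails [(0.9, array([569.1, -97.9,  11.8]))]
top stand_shelf [(0.62, array([573.4, -62.8, 156.1]))]
top depth_stop []
top oil_1 [(0.68, array([568.7, 181.5,   4.7])), (0.59, array([526. , 177.4,   6.8])), (0.45, array([476. , 176.6,   6.2]))]
top jar_red [(0.71, array([ 510.4, -148.6,  159.2]))]
top mortar [(0.93, array([778.2, 160.5,   2.7]))]
top honey_jar [(0.68, array([736.9, 291.2,   1.6]))]
top tea_tin [(0.65, array([767.7,  22.8,   3.6]))]
top spice_bowl [(0.69, array([646.6, 457.8,   6.5]))]
top scoop [(0.72, array([ 742.6, -354.5,   -1.4]))]
{'camera_matrix': array([[410.61875281,   0.        , 279.56838727],
       [  0.        , 410.61875281, 208.74987467],
       [  0.        ,   0.        ,   1.        ]]), 'camera_from_world': array([[-9.83430634e-03, -9.99
[... 1828 characters left out ...]
positions': array([ 1.28799643e+00,  3.13509785e-01, -4.71343845e-02,  1.21021087e+00,
        1.58053586e-05,  1.57081015e+00]), 'joint_vel': array([ 4.40797581e-04, -4.63681635e-04,  4.57570685e-04,  3.23796445e-04,
        4.37690489e-04,  3.50742739e-06]), 'joint_torque': array([ 4.54635656e-04, -5.39444804e+01,  3.40047061e+01,  1.56838450e-03,
       -2.76148938e-05, -6.35878422e-06]), 'eef_pos': array([167.41420897, 576.14060877, 231.27852265]), 'eef_rot': array([-3.14153394e+00, -1.58045469e-05,  2.85877893e+00]), 'wrist_force': array([1.02885175, 0.0595429 , 0.59033919]), 'moment': array([-0.04239591, -0.00420608, -0.00997598]), 'gripper_force': 0.0, 'finger_gap': 85.62952194904697}
```

View pics/top0.png

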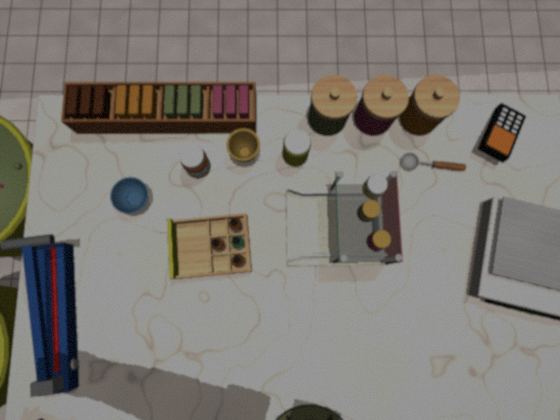

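View pics/side0.png

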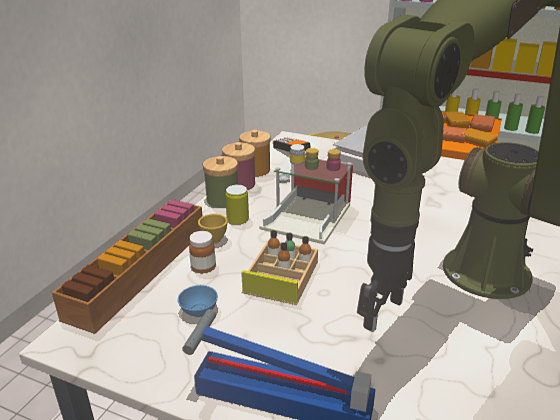

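The top view shows the tray at about (210,245), olive board to the left, with the stand's entry at col ~287. Nothing stands between them. I'll overlay the modelled outlines to check the pose estimates.

```bash
cat >> h.py <<'E'
def proj(cam,P):
    k=manip.get_calibration(cam); P=np.atleast_2d(P)
    c=(k["camera_from_world"]@np.c_[P,np.ones(len(P))].T)[:3]; c=c*np.array([[1],[-1],[-1]])
    u=k["camera_matrix"]@c; return (u[:2]/u[2]).T
def fr(o,yaw,L):
    c,s=np.cos(yaw),np.sin(yaw); L=np.atleast_2d(np.array(L,float))
    return np.c_[o[0]+c*L[:,0]-s*L[:,1], o[1]+s*L[:,0]+c*L[:,1], L[:,2]+(o[2] if len(o)>2 else 0)]
def overlay(cam,im,items,f,box,k):
    x,y,w,h=box; a=cv2.resize(im[y:y+h,x:x+w,::-1],None,fx=k,fy=k,interpolation=cv2.INTER_CUBIC)
    for o,yaw,L in items:
        p=(proj(cam,fr(o,yaw,L))-[x,y]+.5)*k
        cv2.polylines(a,[p.astype(int)],False,(0,255,255) if len(L)>2 else (0,0,255),1)
    cv2.imwrite(f"pics/{f}.png",a)
STAND=[[[0,-108,12],[0,108,12],[262,108,12],[262,-108,12],[0,-108,12]],[[40,79,38],[262,79,38]],[[40,-79,38],[262,-79,38]],[[5,92,38],[42,79,38]],[[5,-92,38],[42,-79,38]]]
TRAY=[[[-100,-75,70],[-100,75,70],[-90,75,70],[-90,-75,70],[-100,-75,70]],[[-100,-75,0],[-100,75,0]],[[-90,75,45],[100,75,45],[100,-75,45],[-90,-75,45]]]
E
python3 - <<'E'
from h import *
im=cv2.imread("pics/top0.png")[:,:,::-1]
S=(569.5,50.5); T=(513.3,245.5,0)
it=[(S,-np.pi/2,l) for l in STAND]+[(T,-1.487,l) for l in TRAY]
overlay("top",im,it,"ov1",(160,160,260,125),3)
E
```

```text
(no output)
```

View pics/ov1.png

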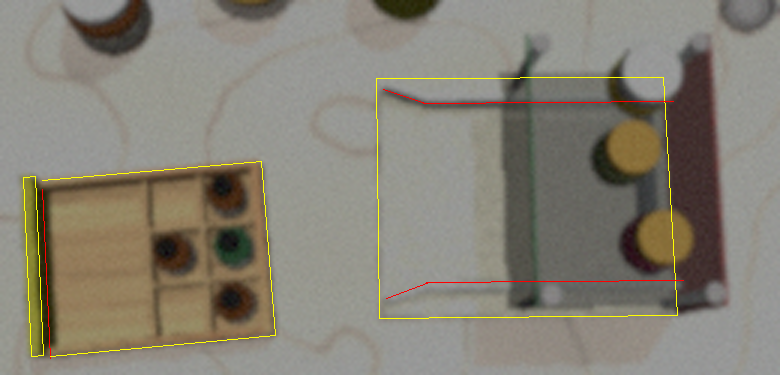

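```bash
python3 - <<'E'
from h import *
im=cv2.imread("pics/top0.png")[:,:,::-1]
g=im.mean(2)
x,y,w,h=280,180,60,92
z=np.clip((g-100)*1.9+20,0,255).astype(np.uint8)
z=cv2.createCLAHE(3,(4,4)).apply(im[:,:,1].copy())
it=[((569.5,50.5),-np.pi/2,l) for l in STAND]
overlay("top",np.dstack([z]*3),it,"ov2",(x,y,w,h),6)
a=cv2.imread("pics/ov2.png"); b=cv2.resize(z[y:y+h,x:x+w],None,fx=6,fy=6,interpolation=cv2.INTER_CUBIC)
cv2.imwrite("pics/ov2.png",np.hstack([a,np.dstack([b]*3)]))
E
```

```text
(no output)
```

View pics/ov2.png

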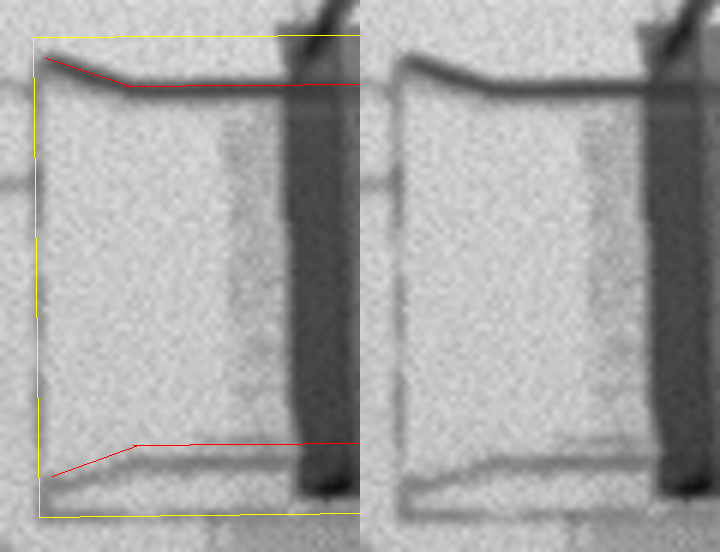

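Outlines agree with the picture to ~1 mm. One quick numeric check of the stand yaw from the rail, base and entry lines.

```bash
python3 - <<'E'
from h import *
g=255-cv2.imread("pics/top0.png")[:,:,1].astype(float)
def row(c,r0,r1):
    s=g[r0:r1,c]; w=np.clip(s-np.median(s)-3,0,None); return (w*np.arange(r0,r1)).sum()/w.sum()
def slope(a,b,z): # model slope along stand x at lateral y
    p=proj("top",fr((569.5,50.5),-np.pi/2,[[a[0],a[1],z],[b[0],b[1],z]])); d=p[1]-p[0]; return d
c=np.arange(303,326)
for r0,r1,y,z in((190,200,79,25),(252,261,-79,25),(262,270,-108,12)):
    f=np.polyfit(c,[row(k,r0,r1) for k in c],1); d=slope((40,y),(100,y),z); print(f[0].round(4),(d[1]/d[0]).round(4))
r=np.arange(200,250); gt=g.T
def col(k):
    s=gt[282:292,k]; w=np.clip(s-np.median(s)-3,0,None); return (w*np.arange(282,292)).sum()/max(w.sum(),1e-6)
v=np.array([col(k) for k in r]); f=np.polyfit(r,v,1); d=slope((0,-60),(0,60),12); print(f[0].round(4),(d[0]/d[1]).round(4))
# base far side line at far end
manip_s=[lm("side",t) for t in()]
for q in range(4):
    manip.get_image("top"); print(lm("top","stand_edge"),lm("top","stand_rails"),lm("top","tray_grip"))
for p in((506,343,150),(569,30,80)):
    for yaw in(np.pi/2-.0,-np.pi/2,0,np.pi): print(p,round(yaw,2),manip.solve_ik(p,[np.pi,0,yaw]))
E
```

```text
-0.013 -0.0058
-0.0314 -0.0085
-0.0096 -0.0091
0.0135 0.0126
[(0.75, array([569.2,  52. ,  14.5]))] [(0.97, array([ 568. , -100.7,   14.3]))] [(0.82, array([507.5, 341.5,  68.8]))]
[(0.69, array([571.3,  47.7,  14.6]))] [(0.66, array([566.3, -99.8,  13.8]))] [(0.62, array([507.5, 340.5,  70.5]))]
[(0.87, array([567.7,  48.6,  13.5]))] [(0.96, array([ 571.3, -101.4,   11.7]))] [(0.91, array([504.1, 342.8,  69. ]))]
[(0.7, array([570.2,  47.9,  16.9]))] [(0.69, array([513.4, 250.2,   3.1]))] [(0.92, array([508.1, 338.6,  71.4]))]
(506, 343, 150) 1.57 [ 0.5957157   0.37634981 -0.1474143   1.04703221  0.          2.16651203]
(506, 343, 150) -1.57 [ 0.5957157   0.37634981 -0.1474143   1.04703221  0.         -0.97508063]
(506, 343, 150) 0 [ 0.5957157   0.37634981 -0.1474143   1.04703221  0.         -2.54587695]
(506, 343, 150) 3.14 [ 0.5957157   0.37634981 -0.1474143   1.04703221  0.          0.5957157 ]
(569, 30, 80) 1.57 [ 0.0526753   0.36195288 -0.34201979  0.86682366  0.          1.62347163]
(569, 30, 80) -1.57 [ 0.0526753   0.36195288 -0.34201979  0.86682366  0.         -1.51812102]
(569, 30, 80) 0 [ 0.0526753   0.36195288 -0.34201979  0.86682366  0.         -3.08891735]
(569, 30, 80) 3.14 [ 0.0526753   0.36195288 -0.34201979  0.86682366  0.          0.0526753 ]
```

Stand: origin (569.5, 50.2), yaw −π/2 (base and entry lines agree to 0.001 rad). Tray: (513.3, 245.5), yaw −1.487. Next I grasp, raise the front and check.

```bash
cat >> h.py <<'E'
from scipy.spatial.transform import Rotation as Ro
ZT=31.
def pose(rear,yaw,th):
    """TCP pose for a tray whose rear bottom edge middle is at rear, with yaw and nose-up th"""
    Rt=Ro.from_euler('z',yaw)*Ro.from_euler('y',-th)
    p=np.array(rear,float)+Rt.apply([5,0,ZT])
    return p,(Rt*Ro.from_euler('z',1.5*np.pi)*Ro.from_euler('x',np.pi)).as_euler('xyz')
def tmove(rear,yaw,th,feed,c=None):
    p,a=pose(rear,yaw,th); return manip.move_straight(p,feed=feed,attitude=a,contact_N=c)
def st():
    s=manip.state(); print(round(s["time"],2),s["eef_pos"].round(1),"F",s["wrist_force"].round(1),"M",s["moment"].round(2),"gap",round(s["finger_gap"],1),round(s["gripper_force"],1))
E
python3 - <<'E'
from h import *
yt=-1.487; a=np.array([np.cos(yt),np.sin(yt)]); r=np.array([513.3,245.5])-100*a; r=np.r_[r,0]
p,e=pose(r,yt,0); print(p,e)
manip.goto(p+[0,0,110],e); manip.move_gripper(44,110); st()
print(manip.move_straight(p,feed=70,contact_N=8)); st()
manip.move_gripper(0,110); st()
tmove(r+[0,0,1.5],yt,0.12,30); st()
for c in("side","top"):
    pic(c,c+"1"); print([ (t,lm(c,t)) for t in("tray_front","tray_rear","tray_grip","tray")])
E
```

```text
[505.34866207 340.16665847  31.        ] [-3.14159265  0.         -3.05779633]
4.54 [505.2 340.3 141. ] F [-1.  -0.2 -0.2] M [0.07 0.01 0.01] gap 44.3 0.0
False
6.27 [505.7 340.4  31.5] F [-1.3 -0.8 -0.4] M [0.01 0.03 0.  ] gap 44.0 0.0
6.67 [505.7 340.7  31.6] F [-0.7  1.   3.5] M [0.24 0.06 0.  ] gap 8.4 107.7
6.97 [504.5 345.5  32. ] F [ 0.1  1.1 -2.9] M [0.97 0.01 0.05] gap 9.0 108.5
[('tray_front', [(0.95, array([519.8, 148.8,  26.1]))]), ('tray_rear', [(0.94, array([507.1, 348.7,   2.2]))]), ('tray_grip', [(0.69, array([523.1, 146.6,  26.5]))]), ('tray', [(0.65, array([521.5, 146.3,  25.1]))])]
[('tray_front', [(0.57, array([522.2, 144.4,  26.8]))]), ('tray_rear', [(0.77, array([505.3, 344.8,   2.5]))]), ('tray_grip', [(0.98, array([506.2, 347.5,  69.7]))]), ('tray', [(0.7, array([510.9, 247.2,  15.7]))])]
```

```bash
python3 -c "
import cv2
a=cv2.imread('pics/side1.png')[200:330,190:390];cv2.imwrite('pics/c1.png',cv2.resize(a,None,fx=4,fy=4,interpolation=cv2.INTER_CUBIC))"
```

```text
(no output)
```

View pics/c1.png

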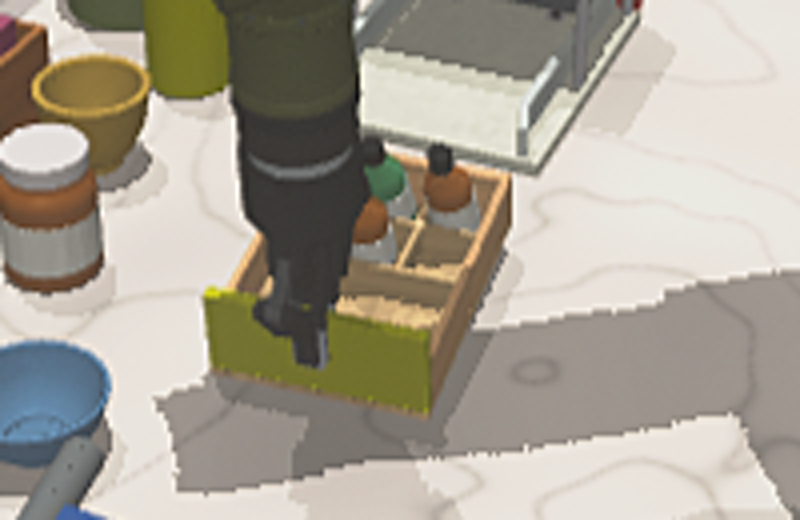

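The pinch holds. The front is up ~25 mm, the rear is at ~2 mm and the bottles stand upright. Now I align with the stand and bring the front over the edge.

```bash
python3 - <<'E'
from h import *
Y=-np.pi/2
tmove([569.5,266,1.5],Y,.12,45); st()
tmove([569.5,230,1.5],Y,.12,40); st()
im=pic("top","top2")
for t in("tray_front","tray_rear","tray_grip","tray"): print(t,lm("top",t))
manip.get_image("side")
for t in("tray_front","tray_rear"): print(t,lm("side",t))
def tl(L): # tilt local pts
    L=np.array(L,float)+[100,0,0]; return Ro.from_euler('y',-.115).apply(L)
it=[((569.5,50.2),Y,l) for l in STAND]+[((569.5,230,1.5),Y,tl(l)) for l in TRAY]
overlay("top",im,it,"ov3",(180,165,220,115),3.5)
E
```

```text
9.88 [569.4 264.9  32.9] F [ 0.3 -0.2 -4.8] M [0.84 0.01 0.03] gap 9.1 108.3
10.93 [569.6 229.   32.9] F [-0.4 -0.7 -4.5] M [ 0.9   0.   -0.01] gap 8.8 108.3
tray_front [(0.76, array([571.1,  28.8,  24.6]))]
tray_rear [(0.75, array([570.2, 233.7,   5.3]))]
tray_grip [(0.83, array([568.7, 231.8,  70.2]))]
tray [(0.86, array([571.5, 131.6,  18. ]))]
tray_front [(0.78, array([569.6,  28. ,  25.9]))]
tray_rear [(0.68, array([567.4, 228.9,   1.5]))]
```

View pics/ov3.png

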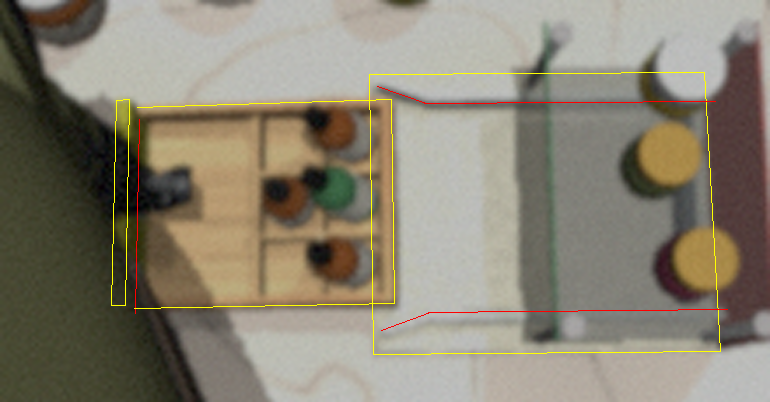

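```bash
python3 - <<'E'
from h import *
Y=-np.pi/2
for th in(.105,.09,.08,.072,.066,.06,.055,.05):
    tmove([569.5,230,1.5],Y,th,15); manip.dwell(.15); print(th,end=' '); st()
    if manip.state()["moment"][0]<.35: break
manip.dwell(.2)
manip.get_image("side")
for t in("tray_front","tray_rear"): print(t,lm("side",t))
E
```

```text
0.105 11.73 [569.5 228.2  32.9] F [-1.2 -0.5 -4.9] M [ 0.77 -0.01 -0.01] gap 8.9 108.3
0.09 12.13 [569.5 227.8  32.9] F [-0.  -0.2 -4.5] M [ 0.81 -0.01 -0.03] gap 8.6 108.3
0.08 12.53 [569.5 227.5  32.8] F [ 0.6 -0.3 -4.6] M [ 0.76  0.02 -0.02] gap 8.6 108.3
0.072 12.93 [569.5 227.2  32.8] F [-0.1 -0.1 -5.2] M [ 0.73 -0.03 -0.04] gap 8.3 108.3
0.066 13.33 [569.6 227.   32.8] F [-0.4  0.5 -3.7] M [ 0.61 -0.09  0.  ] gap 8.8 108.4
0.06 13.73 [569.7 227.   33.1] F [ 0.5  1.4 -0.7] M [ 0.38  0.09 -0.07] gap 8.6 108.9
0.055 14.13 [569.8 227.1  33.1] F [-0.2  3.9  1.4] M [ 0.37  0.12 -0.15] gap 8.8 109.3
0.05 14.53 [570.  227.   33.3] F [-1.6  5.7  3.4] M [ 0.26  0.28 -0.22] gap 8.9 109.7
tray_front [(0.82, array([567.8,  26.4,  17.6]))]
tray_rear [(0.75, array([570.7, 226.3,   2.5]))]
```

Step 1 is met: front at stand x≈24 resting on the base, rear down. Now I slide in while bringing the rear up level, watching the forces.

```bash
python3 - <<'E'
from h import *
Y=-np.pi/2
tmove([569.5,229,1.5],Y,.058,15); st()
# level the tray while advancing, front staying on the base
for k in np.linspace(0,1,6)[1:]:
    h=tmove([569.5,229-40*k,1.5+12*k],Y,.058*(1-k)-.002*k,30,12); st()
    if h: print("contact");break
else:
  for y in(165,140,115,95):
    h=tmove([569.5,y,13.5],Y,-.002,30,8); st()
    if h: print("contact");break
manip.get_image("top")
for t in("tray_rear","tray_grip","tray"): print(t,lm("top",t))
manip.get_image("side")
for t in("tray_rear","tray_grip","tray"): print(t,lm("side",t))
E
```

```text
15.13 [569.7 225.9  32.7] F [0.6 3.6 0.4] M [ 0.43 -0.07 -0.  ] gap 9.0 109.3
15.57 [569.6 216.7  35.1] F [1.6 1.  0.6] M [-0.14 -0.23  0.07] gap 8.7 109.2
16.02 [569.6 208.8  37.5] F [1.3 1.9 2.3] M [ 0.07 -0.18  0.11] gap 8.7 109.3
16.46 [569.4 200.3  39.7] F [0.2 2.  1.9] M [ 0.07 -0.18  0.05] gap 9.0 109.3
16.9 [569.3 191.7  41.9] F [ 0.5  0.2 -0.4] M [ 0.07 -0.16  0.09] gap 8.5 109.1
17.34 [569.  182.8  44. ] F [-0.1 -1.9 -3.2] M [-0.04 -0.18  0.01] gap 8.9 108.6
18.29 [569.3 159.6  44.4] F [-0.7 -0.9 -3.4] M [ 0.11 -0.03 -0.06] gap 8.8 108.5
19.27 [569.4 134.6  44.4] F [-0.4 -0.6 -3. ] M [ 0.12  0.01 -0.07] gap 9.0 108.4
20.26 [569.4 109.6  44.4] F [-1.1 -1.1 -4.2] M [ 0.12 -0.03 -0.08] gap 8.7 108.4
21.07 [569.4  89.5  44.4] F [-0.6 -0.7 -3.1] M [ 0.1  -0.01 -0.08] gap 9.2 108.4
tray_rear [(0.28, array([ 634.6, -149.5,  157. ]))]
tray_grip []
tray [(0.93, array([568.4,  -3.2,  16.7]))]
tray_rear [(0.84, array([569.2,  95.2,  15.1]))]
tray_grip [(0.81, array([569.7,  89.4,  86. ]))]
tray [(0.95, array([566.7, -10.8,  15.2]))]
```

```bash
python3 - <<'E'
from h import *
Y=-np.pi/2
h=tmove([569.5,43,13.5],Y,-.002,30,6); st(); print(h)
if not h:
    tmove([569.5,41,12.2],Y,0,5,8); st()
    h=tmove([569.5,5,12.2],Y,0,8,4.5); print(h); st(); manip.dwell(.3); st()
im=pic("side","side4")
for t in("tray_rear","tray_grip","tray"): print(t,lm("side",t))
E
```

```text
23.36 [569.5  37.9  44.4] F [ 0.9  0.3 -2.5] M [ 0.35 -0.04 -0.08] gap 8.7 108.5
False
23.98 [569.8  36.1  43.5] F [-0.3  2.8  0.9] M [ 0.56  0.17 -0.04] gap 8.6 109.5
True
26.5 [570.   15.9  43.5] F [-0.7 -0.   4.2] M [-0.17 -0.02  0.03] gap 8.3 109.7
26.8 [569.9  16.   43.5] F [-0.6 -4.9  4.2] M [-0.91 -0.05  0.01] gap 8.5 109.8
tray_rear [(0.83, array([570.5,  17.2,  13.6]))]
tray_grip [(0.62, array([573. ,  16.9,  83.3]))]
tray [(0.95, array([568.5, -79.9,  11.8]))]
```

```bash
python3 - <<'E'
from h import *
Y=-np.pi/2
y0=manip.state()["eef_pos"][1]+5
for d in np.arange(.3,6,.3):
    tmove([569.5,y0-d,12.6],Y,0,6); manip.dwell(.1); s=manip.state(); f=s["wrist_force"]; print(round(d,1),s["eef_pos"].round(2),f.round(1),s["moment"][0].round(2))
    if f[1]>7: break
manip.dwell(.4); st()
E
```

```text
0.3 [569.68  16.13  43.54] [1.3 0.1 2.1] -0.14
0.6 [569.41  16.07  43.54] [1.6 2.5 1. ] 0.45
0.9 [569.53  16.    43.53] [1.6 4.  1.6] 0.87
1.2 [569.56  16.    43.54] [1.5 6.2 0.9] 1.01
1.5 [569.59  15.96  43.56] [2.1 7.1 1.4] 1.1
29.25 [569.6  16.   43.6] F [2.5 8.2 1.5] M [ 1.11 -0.44  0.05] gap 8.6 109.3
```

```bash
python3 - <<'E'
from h import *
manip.move_gripper(40); st()
p=manip.state()["eef_pos"]; manip.move_straight(p+[0,0,130],feed=80); st()
manip.goto([440,330,300],manip.state()["eef_rot"]); manip.dwell(.3); st()
im=pic("top","top5")
for t in("tray_rear","tray_grip","tray"): print(t,lm("top",t))
Y=-np.pi/2
it=[((569.5,50.2),Y,l) for l in STAND]+[((569.5,-79,12),Y,l) for l in TRAY]
overlay("top",im,it,"ov5",(270,165,150,112),5)
pic("side","side5")
for t in("tray_rear","tray_grip","tray","oil_1"): print(t,lm("side",t,4))
E
```

```text
29.66 [569.1  14.3  43.4] F [-0.8 -0.1  0.1] M [-0.01  0.01 -0.02] gap 39.7 0.0
31.43 [568.7  14.3 172.8] F [0.1 0.2 0.6] M [-0.01 -0.   -0.02] gap 39.8 0.0
33.1 [440.4 329.3 299.7] F [ 0.6  0.4 -1. ] M [ 0.    0.06 -0.05] gap 40.4 0.0
tray_rear [(0.6, array([569.4,  21. ,  15. ]))]
tray_grip [(0.78, array([571.5,  16.6,  84.1]))]
tray [(0.81, array([569.3, -80.5,  14.8]))]
tray_rear [(0.82, array([573.2,  15.4,  10.7]))]
tray_grip [(0.68, array([569.5,  17.1,  83.7])), (0.5, array([ 571.8, -154.4,   23.7]))]
tray [(0.57, array([570.9, -82.6,  10.9]))]
oil_1 [(0.76, array([ 570.3, -101.6,   16. ])), (0.48, array([ 619.5, -149.6,   18.4])), (0.47, array([ 567.8, -156.9,   19.8])), (0.44, array([ 528.1, -155.3,   14. ]))]
```

View pics/ov5.png

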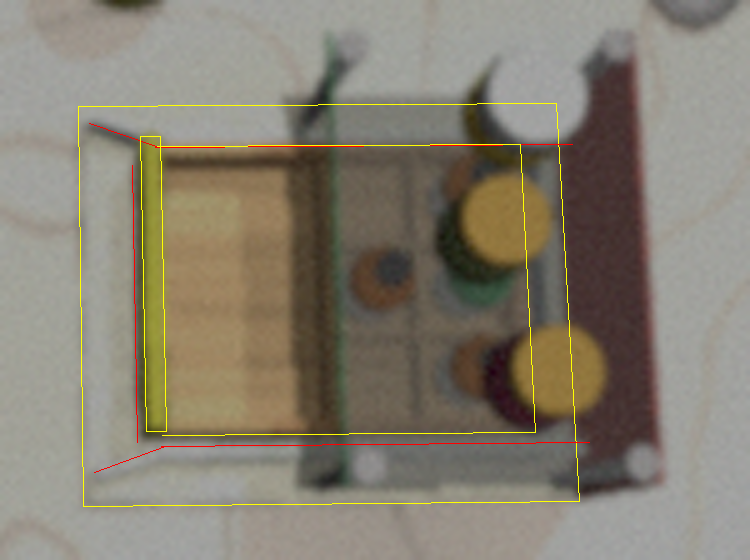

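The tray is square and centred. I'll give one gentle confirming push from behind with closed fingers.

```bash
python3 - <<'E'
from h import *
manip.move_gripper(0,20); e=pose([0,0,0],-np.pi/2,0)[1]
manip.goto([569.5,75,150],e); manip.move_straight([569.5,75,45],feed=80)
manip.move_straight([569.5,46,45],feed=30,contact_N=5); st()
h=manip.move_straight([569.5,12,45],feed=6,contact_N=4); print(h); st()
y0=manip.state()["eef_pos"][1]
for d in np.arange(0,5,.3):
    manip.move_straight([569.5,y0-d,45],feed=6); manip.dwell(.1); s=manip.state(); print(round(d,1),s["eef_pos"].round(2),s["wrist_force"].round(1))
    if s["wrist_force"][1]>8: break
manip.dwell(.3); st()
manip.move_straight([569.5,75,45],feed=40); manip.move_straight([569.5,75,170],feed=100)
manip.goto([440,330,300],e); manip.dwell(.3); st()
pic("side","side6")
for t in("tray_rear","tray"): print(t,lm("side",t))
a=cv2.imread('pics/side6.png')[130:260,230:380];cv2.imwrite('pics/c6.png',cv2.resize(a,None,fx=4,fy=4,interpolation=cv2.INTER_CUBIC))
E
```

```text
37.83 [569.5  46.2  45. ] F [-1.2 -0.1 -0.3] M [-0.01 -0.   -0.02] gap -0.0 0.0
True
40.28 [569.3  35.1  44.7] F [ 0.2  1.  -0.3] M [ 0.14 -0.06 -0.  ] gap -0.2 0.4
0.0 [569.29  35.08  44.84] [-0.7  1.   0.1]
0.3 [569.33  34.97  44.89] [-0.5  2.6 -0.2]
0.6 [569.37  34.94  44.95] [-0.6  5.5 -0.8]
0.9 [569.37  34.96  44.98] [-0.8  6.3 -0.2]
1.2 [569.38  34.96  44.98] [-0.4  7.1 -0.9]
1.5 [569.39  34.93  45.01] [-1.   9.2 -1.6]
42.74 [569.4  34.9  45. ] F [-0.4  7.6 -0.3] M [1.45 0.12 0.01] gap -0.3 4.0
46.83 [440.4 329.3 299.6] F [ 0.2  0.4 -0.3] M [-0.04  0.   -0.01] gap 0.4 0.0
tray_rear [(0.64, array([570.8,  17.9,  14.7]))]
tray [(0.78, array([569. , -81.5,  15.2]))]
```

View pics/c6.png

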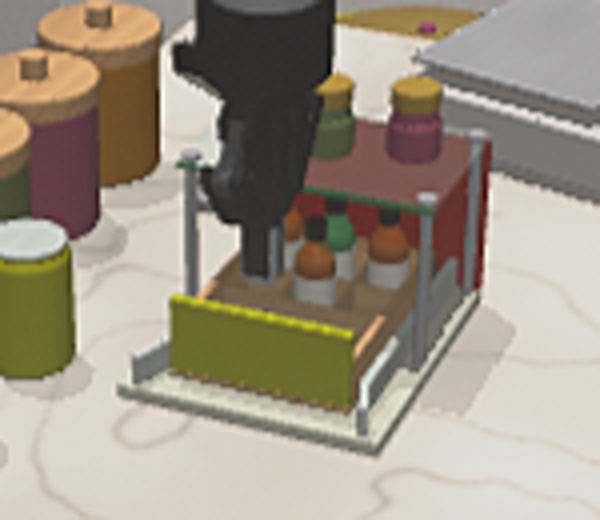

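The crop shows the tray flat and square between the rails with the bottles upright. It did not move at ~8 N, so it is butted on the stop, and the arm is clear.

```bash
python3 -c "
from station import manip
print(manip.sign_off())"
```

```text
the job is handed in; nothing more can be done
None
```

The job is handed in, with no verdict returned: the tray is flat and square between the rails, stayed put under a confirming push of about 8 N (so it should be butted on the stop), the four bottles are upright, and the arm is clear.

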